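# Draw out the card tray with the ring hook

## Robot

A 7-joint arm with a two-finger parallel gripper is mounted at the origin on the work surface. World frame = base frame: x ahead of the robot, y to its left, z up, the work surface at z = 0. Lengths are in m, angles in rad, forces in N, time in s.
With the tool pointing down it reaches from about 0.425 to 0.925 m from the base axis. Payload 6.8 kg.
Tool frame: the origin (TCP) lies at the very end of the fingers, on their centre line; the grasp point (between the pads) lies 19 mm behind it (r.grip_point_offset is the distance from the TCP to the grasp point, in m); z points along the fingers, y is the line along which they close (so a half turn about z gives the same grasp; the last joint's range is limited). The gripper opens to 85 mm and grips with 20 to 120 N. Pads are 22 mm wide; open, the fingers measure 114 mm over their backs; the gripper's body (76 mm by 85 mm) begins 54 mm behind the grasp point. The pads swing forward as they close: fully open they stand 13 mm farther back than shut.
Start: joints at [1.2, 0.477, 0.022, 1.555, -0.011, 1.109, -0.083], TCP at [0.175, -0.652, 0.231] pointing down, gripper open.
Joint ranges: [-2.96, 2.96], [-0.34, 2.1], [-1.41, 1.46], [0.24, 2.44], [-1.37, 4.51], [0.17, 1.92], [-2.96, 2.96]. Speed limits (rad/s): [2.39, 2.39, 3.14, 3.14, 3.14, 3.14, 3.14].

## Interface

Orientations are given as a unit quaternion [x, y, z, w].
In Python, from workcell import r, command_gripper, planner, observe, eyes, sign_off gives the robot as it stands. Calls block until the motion is done:
- r.move_pose(position, orientation): joint-space move of the TCP to a pose.
- r.move_straight(position, v=0.15, attitude=None): straight line of the TCP; attitude=None keeps the orientation; v is the mean speed in m/s.
- r.move_j(angles): joint-space move.
- command_gripper(opening, effort=None): finger opening in m; effort is the grip in N (None keeps the last); returns when the fingers have stopped.
- r.hold(seconds).
- planner.inverse_kinematics(position, orientation): joint angles nearest the present ones, or None.
- observe(): the state.
- eyes.capture(name): name is "scene" or "top"; returns a dict with "frame" (420x560x3 uint8, red, green, blue), "vfov" (degrees; the focal length in pixels is half the picture's height over the tangent of half this angle, whatever the lens; pixels are square), "cx", "cy" (the principal point, pixels), "xyz" and "orientation" of the camera in the world. Camera axes: x right, y up, looking along -z (the intrinsics and any distortion apply to the point x, -y, -z); pixel columns grow to the right and rows downward; lengths in m; the calibration is good to about 2 mm. A picture is of the moment at which its call begins. There is no depth.
A pose or a line that the arm cannot do raises r.Unreachable and nothing moves.
- sign_off(): hands the job in; it is judged then, once.
The state is a dict: "time_s": time; "joint_positions": joint angles; "joint_vel": joint speeds; "joint_efforts": joint torques, N m; "tool_pos": TCP position; "ee_rot": TCP orientation; "force": force on the tool from outside, world axes, zero at the start; "torque": the same for the moment, N m; "gripper_width": finger opening in m; "finger_force": force on a finger pad.
Only numpy, scipy, OpenCV 4.12 (cv2) and the standard library are available. Lean on these libraries where they do the work, as an engineer would, in place of code of your own. Each camera call takes 0.05 s, during which the arm holds its last target. There are 200 camera calls.

## Task

Take the blue-handled hook, engage it in the ring of the green-fronted card tray and draw the tray out until it comes up against its stop; keep a steady, gentle pull of about 10 newtons on it there for a good second, so that it is surely home. Then unhook without pushing the tray back in, and lay the hook gently down on the leather pad, flat as it was and all of it over the pad. Touch the trays only with the hook, never with more than 25 newtons, and leave the red tray and the other things alone.

Things in the scene. Friction and masses are not known exactly. Their poses are not given: they have to be found in the camera images.
- stand: Fixed dark wood stand, two open-topped bays, centre lines at y = +70 and -70 mm, walls 70 mm tall. Origin: middle of the bays' front edge, on the desk; x points into the bays, y left. The trays slide on its base board (6 mm thick, 290 wide, x = -130 to 162 mm). Rigid brass stop blocks behind each mouth's corners (and stop_mark, a slip on the middle wall level with them) are set anew each time.
- green_tray: Card tray, green front and back, about 0.5 kg (varies), loose in either bay; slides with 1.5 to 5 N. Body 130 long (x) x 110 wide x 50 mm; 126 mm wide back panel whose ears meet the stops. Origin: centre of the underside; x to its back, into the bay. 2 mm side play. Origin starts at 50 to 82 mm in the stand's x; at the stop it is somewhere from -31 to 14 mm: not measured, find it by feel.
- green_tray_ring (a point): Centre of the brass ring standing out level (hole axis vertical) from the green tray's front: 83 mm in front of the tray's origin, 34 mm above the tray's underside (40 mm above the desk). Hole 18 mm across, bar 6 mm thick, outside 30 mm. It is rigid on the tray. Axes as the tray's.
- red_tray: The same tray with red front and back, in the other bay. To be left alone.
- hook: Hook tool, 0.15 kg, on the pad. Blue handle 90 long (x) x 20 wide x 34 mm tall, on its underside; an 8 mm steel shank leaves its +x end, axis 29 mm above the underside, runs to x = 135 mm and turns straight down, its round end 4 mm above the underside's level. Origin: centre of the handle's underside; x points to the hook, z up. Balances about 15 mm ahead of the origin.
- hook_tip (a point): Lowest point of the hook's downturned end, on its axis: 135 mm ahead of the hook's origin, 4 mm above its underside. The end is 8 mm thick with 21 mm of it free below the shank. Axes as the hook's.
- pad: Brown leather pad fixed on the desk, 250 long (x) x 100 wide x 4 mm thick. Origin: centre of its underside.
- paperweight: Green glass paperweight, 64 mm across, 38 mm tall. Bystander. Origin: centre of its underside.
- ink: Ink jar, 52 mm across, 65 mm tall. Bystander. Origin: centre of its underside.
- stamp: Small wooden hand stamp, 40 mm across, 64 mm tall. Bystander. Origin: centre of its underside.
- bell: Brass desk bell, 70 mm across, 50 mm tall. Bystander. Origin: centre of its underside.
- magnifier: Steel magnifying glass with black handle, lying flat, 195 mm long, 14 mm tall. Bystander. Origin: centre of the underside of the lens ring; the handle points to -x.
Not all that is in view belongs to the job. What is shaped like the hook but turquoise or yellow is not meant.

How it is judged:
By the outcome, as a careful person would: the job done as asked, in the order asked, and still so for the second after the job is handed in, with the robot touching nothing.
It also fails if it takes over 70 s, if anything falls off the work surface, if the arm or the gripper's body presses on something with over 40 N, if the wrist force passes 120 N, or if a joint passes its speed limit or range.

## Working session

There is one attempt and no reset: what is moved stays moved. The work goes in short steps, each a Python script; the robot and the scene stay as the last script left them, time stands still between calls to the robot, and variables do not carry over. Pictures are saved under pics/ and viewed, at most 10 in all, crops included, and the job is handed in when it is done.

```bash
ls; mkdir -p pics; python3 - <<'E'
from workcell import r,observe,eyes
import cv2
for n in("scene","top"):
    c=eyes.capture(n); cv2.imwrite(f"pics/{n}0.png",c["frame"][:,:,::-1]); print(n,{k:v for k,v in c.items() if k!="frame"})
o=observe();print(o)
E
```

```text
pics
scene {'vfov': 49.88097572195747, 'cx': 281.04215171766054, 'cy': 207.8291969716078, 'xyz': array([ 1.07559536, -0.09763868,  0.99577535]), 'orientation': array([0.21820894, 0.17462504, 0.57948889, 0.76556096])}
top {'vfov': 56.271664637709584, 'cx': 278.33697981979293, 'cy': 208.70457786686313, 'xyz': array([0.27671428, 0.04396817, 1.1269038 ]), 'orientation': array([ 0.07570296, -0.07105126, -0.68089782,  0.72498202])}
{'time_s': 0.1, 'joint_positions': array([ 1.19986688,  0.47775173,  0.02234724,  1.5563707 , -0.01151068,
        1.10932248, -0.0830939 ]), 'joint_vel': array([-0.00176165, -0.00127974, -0.00043326, -0.00225167, -0.00066601,
       -0.00173868,  0.0012392 ]), 'joint_efforts': array([ 4.48560299e-03, -5.97754133e+01,  1.61307435e+00, -2.81955349e+01,
        1.27285643e-02,  4.89512182e-03, -1.14041188e-05]), 'tool_pos': array([ 0.17521807, -0.65128765,  0.23039239]), 'ee_rot': array([ 9.91376017e-01,  1.31045222e-01, -1.72009203e-04, -8.44712799e-04]), 'force': array([-0.24411457,  0.52557554, -0.39748223]), 'torque': array([ 0.06686505,  0.03370507, -0.03544115]), 'finger_force': 0.0, 'gripper_width': 0.08570579586378659}
```

View pics/scene0.png

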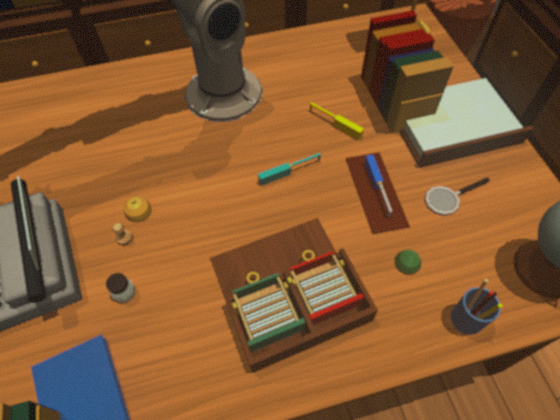

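View pics/top0.png

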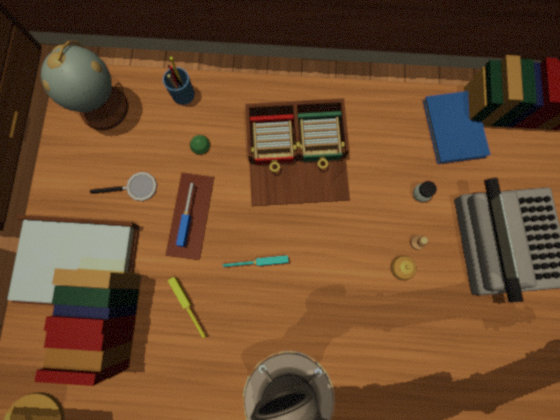

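Scene: green tray (265,310) with ring (253,278), red tray to its right, blue hook on the pad (378,190). Top: green ring (323,164), red ring (275,167), blue hook on the pad from handle (183,230) to tip (191,185). The turquoise and yellow hooks are decoys. I'll enlarge the areas that matter.

```bash
cat > h.py <<'E'
import numpy as np, cv2
from scipy.spatial.transform import Rotation as R
from scipy.optimize import least_squares
def cam(c):
    f=210/np.tan(np.radians(c["vfov"])/2); return f,c["cx"],c["cy"],np.array(c["xyz"]),R.from_quat(c["orientation"])
def proj(c,P):
    f,cx,cy,o,q=cam(c); p=q.inv().apply(np.atleast_2d(P)-o)
    return np.c_[cx+f*p[:,0]/-p[:,2], cy-f*p[:,1]/-p[:,2]]
def onz(c,uv,z):
    f,cx,cy,o,q=cam(c); uv=np.atleast_2d(uv).astype(float)
    d=q.apply(np.c_[(uv[:,0]-cx)/f,-(uv[:,1]-cy)/f,-np.ones(len(uv))]); return o+d*((z-o[2])/d[:,2])[:,None]
def tri(cs,uvs):
    A=[];b=[]
    for c,uv in zip(cs,uvs):
        o=cam(c)[3]; d=onz(c,uv,0)[0]-o; d/=np.linalg.norm(d); M=np.eye(3)-np.outer(d,d); A.append(M); b.append(M@o)
    x,res,_,_=np.linalg.lstsq(np.vstack(A),np.hstack(b),rcond=None); return x,np.sqrt(res)
E
python3 - <<'E'
import cv2,numpy as np,pickle
from workcell import eyes
cs={n:eyes.capture(n) for n in("scene","top")}; pickle.dump(cs,open("c.pkl","wb"))
def crop(n,x0,y0,w,h,s):
    im=cv2.resize(cs[n]["frame"][y0:y0+h,x0:x0+w,::-1],None,fx=s,fy=s,interpolation=cv2.INTER_CUBIC)
    im=cv2.convertScaleAbs(im,alpha=1.5)
    for k in range(0,w,10): cv2.putText(im,str(x0+k),(k*s,8),0,.3,(255,255,255)); cv2.line(im,(k*s,10),(k*s,14),(255,255,255))
    for k in range(0,h,10): cv2.putText(im,str(y0+k),(0,k*s+4),0,.3,(255,255,255))
    return im
def side(a,b):
    H=max(a.shape[0],b.shape[0]); f=lambda i:cv2.copyMakeBorder(i,0,H-i.shape[0],0,0,0); return np.hstack([f(a),f(b)])
cv2.imwrite("pics/t1.png",side(crop("top",240,90,115,120,4),crop("top",160,168,60,97,5)))
cv2.imwrite("pics/s1.png",side(crop("scene",205,215,175,150,3),crop("scene",340,145,68,90,4)))
E
```

```text
(no output)
```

View pics/t1.png

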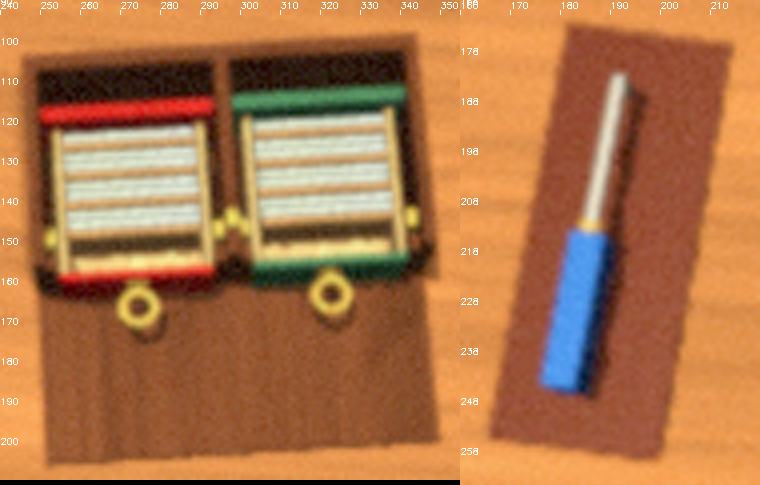

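View pics/s1.png

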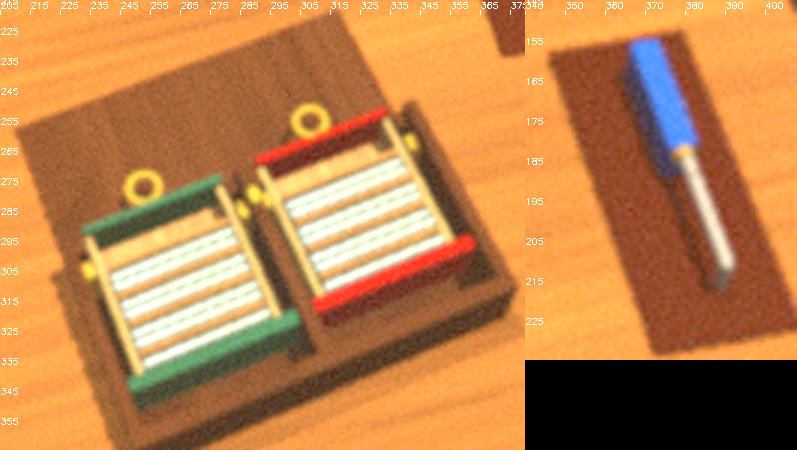

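Top crop: ring centre at about (322.4,163.1), pad corners (181.6,173), (214.6,177), (200,260), (166,255.6). Scene crop: ring at about (252.8,277.4), hook tip (388,217). I'll fit the poses and check the residuals.

```bash
cat > fit.py <<'E'
from h import *; import pickle
cs=pickle.load(open("c.pkl","rb")); S,T=cs["scene"],cs["top"]
def fit(pts,obs,x0,zfree=True):
    pts=np.array(pts,float)
    def W(p): return R.from_euler("z",p[2]).apply(pts)+[p[0],p[1],p[3]]
    def f(p):
        w=W(p); e=[]
        for c,o in obs:
            o=np.array(o,float)-.4; m=~np.isnan(o[:,0]); e.append((proj(c,w)-o)[m].ravel())
        return np.hstack(e)
    s=least_squares(f,x0,loss="soft_l1"); return s.x,np.round(f(s.x),1)
n=np.nan
pad=fit([[.125,.05,.004],[.125,-.05,.004],[-.125,-.05,.004],[-.125,.05,.004]],
 [(T,[(181.6,173),(214.6,176.8),(200,260),(166,255.6)]),(S,[(372,233.8),(n,n),(379.5,152.8),(346,158.2)])],[.5,.25,0,0])
# scene: pad is seen from ahead; corner order is settled by the residuals
print("pad",pad)
hk=fit([[.045,.01,.034],[.045,-.01,.034],[-.045,-.01,.034],[-.045,.01,.034],[.139,0,.029]],
 [(T,[(182,214),(189.4,215),(184.5,246.6),(176,245.6),(192,182.6)]),(S,[(383,180.75),(375.75,183),(366.25,156.25),(373.75,154.5),(391,211)])],[.5,.25,0,0])
print("hook",hk)
st=fit([[-.13,.145,.006],[-.13,-.145,.006]],[(T,[(252,206.2),(350,200)]),(S,[(316.7,219),(210.3,258.3)])],[.5,0,0,0]); print("stand",st)
for nme,c,uv,w in(("scene",S,(253,277),12),("top",T,(322,163),11)):
    x,y=uv; p=c["frame"][y-w:y+w,x-w:x+w]; h=cv2.cvtColor(p,cv2.COLOR_RGB2HSV).astype(int)
    m=((h[...,0]>=21)&(h[...,0]<=34)&(h[...,1]>110)&(h[...,2]>90)).astype(np.uint8)
    print(nme); print("\n".join("".join(".#"[v] for v in q) for q in m))
r_=tri([S,T],[(252.8,277.4),(322.4,163.1)]); print("ring",r_)
E
python3 fit.py
```

```text
pad (array([ 0.48232239,  0.31814613, -0.08161208, -0.02412513]), array([  1.1,   0.4,   0.5,   1.1,  -0.1,  -0.2,   0.1,  -0.7,  37.7,
        -1.4, -33.2,  10.3,  34.2,  -0.6]))
hook (array([ 0.42985371,  0.32388847, -0.07272864,  0.00135088]), array([ 0.2, -0. , -0.2, -0.1, -1.2, -0.3,  0.2, -0.2,  0. ,  0.6,  0.3,
        0.2,  0.2, -0.8, -0.5, -0.4, -0.9,  0.1, -0. ,  1.5]))
stand (array([ 0.66488588,  0.01053511,  0.12531705, -0.00648573]), array([-0.1,  0.1,  0.2,  0.2,  0.7, -0.2, -0.4,  0.4]))
scene
........................
........................
........................
........................
........................
........................
........................
..........####..........
.......##########.......
.......###....###.......
......###......###......
......###.......##......
......##.........#......
......##........##......
......###......####.....
.......###...#####......
........#########.......
.........#####..........
.........##.............
........................
...#....................
.#......................
........................
........................
top
.####.##..............
##...#.#..............
......................
......................
......................
..........###.........
..........####........
.........######.......
........########......
.......###...###......
.......##......##.....
.......##......##.....
.......##......##.....
........###...##......
........########......
.........#####........
......................
......................
......................
......................
......................
......................
ring (array([ 0.64923179, -0.06084205,  0.0380618 ]), array([3.10549504e-05]))
```

```bash
sed -i 's/(S,\[(372,233.8),(n,n),(379.5,152.8),(346,158.2)\])/(S,[(n,n),(372,233.8),(346,158.2),(379.5,152.8)])/' fit.py; python3 fit.py | grep -A1 pad
cat >> h.py <<'E'
def q(yaw): return (R.from_euler("z",yaw)*R.from_euler("x",np.pi)).as_quat()
E
cat > grasp.py <<'E'
from h import *
from workcell import r,command_gripper,planner,observe,eyes
hx,hy,yaw=.4299,.3239,-.0727
g=np.array([hx+.015*np.cos(yaw),hy+.015*np.sin(yaw)])
r.move_pose([*g,.15],q(yaw)); command_gripper(.055,60)
o=observe();print(o["time_s"],o["tool_pos"],o["force"],o["joint_positions"])
r.move_straight([*g,.06]); 
r.move_straight([*g,.011],v=.05)
o=observe();print(o["time_s"],o["tool_pos"],o["force"],o["gripper_width"])
c=eyes.capture("top"); cv2.imwrite("pics/g.png",cv2.resize(c["frame"][150:300,120:260,::-1],None,fx=4,fy=4))
E
python3 grasp.py
```

```text
pad (array([ 0.47906296,  0.31503859, -0.07319151, -0.00423741]), array([ 0.1, -0.4,  0. ,  0.2, -0.1,  0.4, -0.6,  0. ,  0.2,  0.8, -0.8,
        0. , -0. , -0.3]))
4.1417 [0.44489666 0.32274799 0.14998266] [-0.04040038 -0.55603236  0.78702981] [ 0.01624259  0.56376362 -0.99810567  1.88608376  0.56158157  1.00347017
 -2.87255247]
6.025 [0.44502405 0.32302321 0.01127135] [ 0.05170701 -0.41360659  0.04040038] 0.05483866718201065
```

```bash
python3 - <<'E'
from h import *
from workcell import planner,observe
for yaw0 in(0,np.pi):
  for p,y in(([.445,.323,.15],-.073),([.53,-.076,.15],.125),([.53,-.076,.05],.125),([.44,-.087,.05],.125)):
    j=planner.inverse_kinematics(p,q(y+yaw0)); print(yaw0,p,None if j is None else np.round(j,2))
E
```

```text
0 [0.445, 0.323, 0.15] [-0.09  0.5  -0.83  1.89  0.45  0.95 -2.78]
0 [0.53, -0.076, 0.15] [ 0.7   0.48 -0.86  1.92  0.45  0.94 -1.82]
0 [0.53, -0.076, 0.05] [ 0.62  0.62 -0.76  1.99  0.61  0.78 -1.95]
0 [0.44, -0.087, 0.05] [ 0.7   0.51 -0.78  2.18  0.59  0.66 -1.94]
3.141592653589793 [0.445, 0.323, 0.15] [ 0.21  0.82 -1.39  1.88  0.87  1.23  0.02]
3.141592653589793 [0.53, -0.076, 0.15] [ 0.9   0.64 -1.18  1.91  0.68  1.07  1.13]
3.141592653589793 [0.53, -0.076, 0.05] [ 0.89  0.86 -1.19  1.97  0.96  1.03  0.92]
3.141592653589793 [0.44, -0.087, 0.05] [ 0.99  0.73 -1.19  2.17  0.91  0.9   0.93]
```

View pics/g.png

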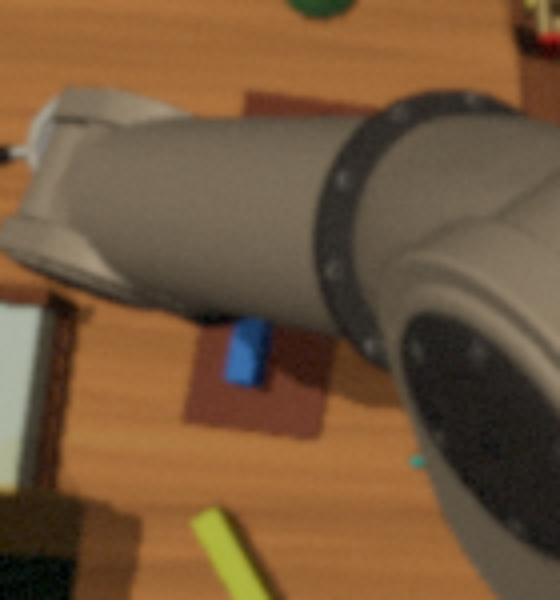

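The arm hides the front of the hook, but the handle sits straight between the fingers. I'll close, lift and hover beside the ring, then look.

```bash
cat > lift.py <<'E'
from h import *; import pickle
from workcell import r,command_gripper,planner,observe,eyes
command_gripper(0,70); o=observe(); print(o["gripper_width"],o["finger_force"])
p=o["tool_pos"]; r.move_straight([p[0],p[1],.16],v=.12)
ring=np.array([.6492,-.0608]); y=.125; d=np.array([np.cos(y),np.sin(y)])
t=ring-.120*d
r.move_pose([*t,.16],q(y)); r.move_straight([*t,.085],v=.1)
o=observe(); print(o["time_s"],o["tool_pos"],R.from_quat(o["ee_rot"]).as_euler("xyz"),o["force"],o["gripper_width"])
cs={n:eyes.capture(n) for n in("scene","top")}; pickle.dump((cs,o),open("c2.pkl","wb"))
z=o["tool_pos"][2]-.0073; P=[[*ring,.040],[*ring,z+.004],[*(ring+.004*d),z+.033]]
for n in cs: print(n,proj(cs[n],P))
a=cs["scene"]["frame"][225:325,190:300,::-1]; b=cs["top"]["frame"][110:210,270:360,::-1]
im=cv2.resize(np.hstack([a,b]),None,fx=4,fy=4,interpolation=cv2.INTER_CUBIC); cv2.imwrite("pics/l.png",cv2.convertScaleAbs(im,alpha=1.4))
E
python3 lift.py
```

```text
0.018582222886750405 68.86047005653381
10.2833 [ 0.53064304 -0.0756143   0.08544722] [ 3.14152624e+00 -8.85582803e-04  1.25097040e-01] [-0.30646376  0.19362626 -0.98146963] 0.018914470268964964
scene [[252.76721991 277.03779153]
 [251.48313595 269.26965905]
 [251.19921476 265.15246692]]
top [[322.46583505 162.89718188]
 [324.12270087 158.06202403]
 [325.20934667 153.12679293]]
```

View pics/l.png

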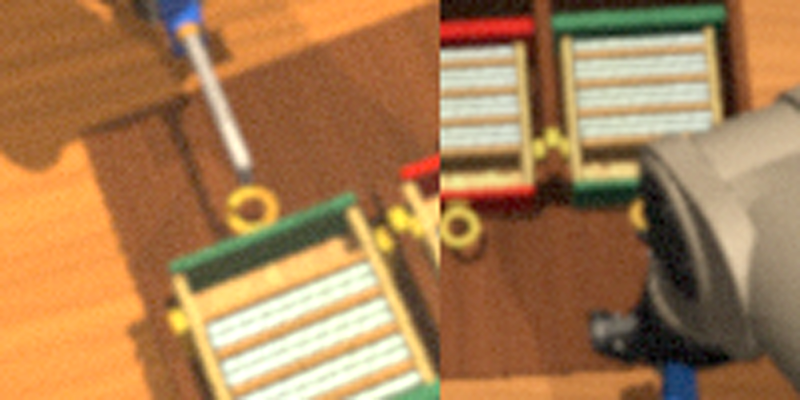

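Scene view: shank end at about (251.4,267.5) and its ferrule junction at about (236.7,233.7), with the ring centre at (252.8,277). I'll compare with the prediction along the shank.

```bash
python3 - <<'E'
from h import *; import pickle
(cs,o)=pickle.load(open("c2.pkl","rb")); S=cs["scene"]
p=o["tool_pos"]; y=.125; d=np.array([np.cos(y),np.sin(y)])
def H(x,h,dz=0): return [*(p[:2]+(x-.015)*d),p[2]-.0073+h+dz]
for n,a in(("handle front top",H(.045,.034)),("shank root",H(.045,.029)),("elbow out",H(.139,.029)),("elbow top",H(.135,.033)),("tip",H(.135,.004)),("tip front",H(.139,.005)),("elbow droop4",H(.139,.029,-.004))): print(n,proj(S,a).round(1))
f=S["frame"]; im=cv2.resize(cv2.convertScaleAbs(f[226:282,228:262,::-1],alpha=1.5),None,fx=10,fy=10,interpolation=cv2.INTER_NEAREST)
for k in range(0,56,5): cv2.putText(im,str(226+k),(0,k*10+8),0,.35,(255,255,255))
for k in range(0,34,5): cv2.putText(im,str(228+k),(k*10,8),0,.35,(255,255,255))
cv2.imwrite("pics/z.png",im)
E
```

```text
handle front top [[236.6 230.1]]
shank root [[236.8 231.2]]
elbow out [[251.5 266.1]]
elbow top [[250.7 263.8]]
tip [[251.6 269.5]]
tip front [[252.2 270.8]]
elbow droop4 [[251.6 266.9]]
```

View pics/z.png

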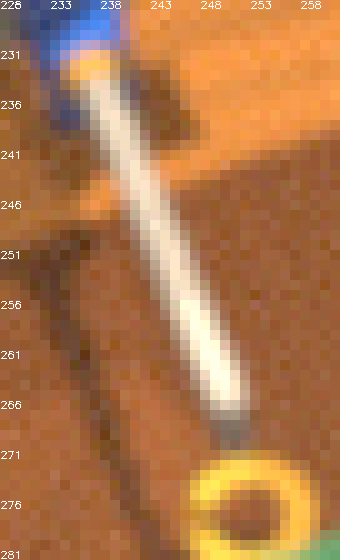

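Fore-and-aft position agrees. The tip sits about 0.8 px (1.5 mm) towards -y, so I'll correct that and lower under force watch.

```bash
cat > down.py <<'E'
from h import *
from workcell import r,observe
y=.125; d=np.array([np.cos(y),np.sin(y)]); l=np.array([-d[1],d[0]])
t=np.array([.6492,-.0608])-.120*d+.0015*l
r.move_straight([*t,.055],v=.08); f0=observe()["force"]; print(f0)
for z in np.arange(.052,.0305,-.003):
    r.move_straight([*t,z],v=.04); o=observe(); df=o["force"]-f0; print(round(z,3),df.round(2),o["tool_pos"].round(4))
    if np.linalg.norm(df)>4: r.move_straight([*t,.055],v=.05); print("abort"); break
print(o["time_s"])
E
python3 down.py
```

```text
[ 0.35780611  0.09980732 -1.26056137]
0.052 [-0.38  0.57  0.41] [ 0.5301 -0.0743  0.0521]
0.049 [-0.27 -0.79  0.19] [ 0.5299 -0.0743  0.0489]
0.046 [-0.4   0.43  0.09] [ 0.5298 -0.0743  0.0458]
0.043 [-0.3  -0.87 -0.58] [ 0.5298 -0.0743  0.0428]
0.04 [-0.36 -0.06  0.11] [ 0.5298 -0.0742  0.0398]
0.037 [-0.36 -0.05 -0.57] [ 0.5298 -0.0743  0.0368]
0.034 [-0.19  0.08 -0.11] [ 0.5298 -0.0742  0.0338]
0.031 [-0.24  0.01  0.51] [ 0.5298 -0.0743  0.0308]
12.9083
```

```bash
cat > pull.py <<'E'
from h import *
from workcell import r,observe
y=.125; d=np.array([np.cos(y),np.sin(y)])
o=observe(); p0=o["tool_pos"].copy(); 
def F(n=4):
    a=[]
    for _ in range(n): a.append(observe()["force"]); r.hold(.02)
    return np.mean(a,0)
f0=F(); s=0; log=[]
while s<.105:
    st=.003 if s<.042 else .001
    if log and log[-1][1]>6: st=.0004
    s+=st; r.move_straight([*(p0[:2]-s*d),p0[2]],v=.03)
    f=F()-f0; log.append((round(s*1000,1),round(float(f[:2]@d),2),round(float(f@f)**.5,1)))
    if log[-1][1]>9: break
print(log); o=observe(); print(o["time_s"],o["tool_pos"],f); np.save("pull.npy",[*p0,s,*f0])
E
python3 pull.py
```

```text
[(3.0, -0.42, 0.5), (6.0, 1.14, 1.2), (9.0, 2.96, 3.0), (12.0, 2.76, 3.0), (15.0, 2.35, 2.7), (18.0, 2.46, 2.8), (21.0, 3.15, 3.3), (24.0, 2.81, 3.0), (27.0, 2.76, 3.1), (30.0, 2.83, 3.2), (33.0, 2.91, 3.4), (36.0, 2.78, 3.2), (39.0, 2.98, 3.2), (42.0, 2.51, 2.8), (43.0, 3.85, 4.0), (44.0, 3.95, 4.1), (45.0, 4.51, 4.6), (46.0, 3.86, 4.0), (47.0, 4.02, 4.2), (48.0, 3.94, 4.2), (49.0, 4.2, 4.3), (50.0, 4.02, 4.2), (51.0, 4.1, 4.3), (52.0, 3.9, 4.1), (53.0, 4.09, 4.3), (54.0, 3.86, 4.2), (55.0, 4.21, 4.4), (56.0, 3.68, 3.9), (57.0, 3.8, 4.0), (58.0, 4.28, 4.5), (59.0, 4.04, 4.2), (60.0, 4.1, 4.3), (61.0, 3.9, 4.1), (62.0, 4.17, 4.3), (63.0, 4.11, 4.4), (64.0, 3.49, 3.7), (65.0, 3.72, 3.8), (66.0, 4.19, 4.5), (67.0, 3.91, 4.2), (68.0, 3.9, 4.0), (69.0, 3.98, 4.2), (70.0, 4.18, 4.3), (71.0, 4.08, 4.4), (72.0, 3.79, 4.0), (73.0, 4.41, 4.5), (74.0, 3.95, 4.2), (75.0, 3.94, 4.1), (76.0, 3.96, 4.2), (77.0, 4.03, 4.2), (78.0, 3.88, 4.1), (79.0, 3.6, 3.9), (80.0, 3.67, 3.9), (81.0, 4.22, 4.4), (82.0, 4.1, 4.2), (83.0, 3.72, 3.9), (84.0, 3.93, 4.1), (85.0, 3.96, 4.2), (86.0, 4.44, 4.5), (87.0, 6.32, 6.4), (87.4, 7.72, 7.8), (87.8, 7.47, 7.8), (88.2, 8.24, 8.5), (88.6, 8.93, 9.5), (89.0, 10.24, 10.8)]
33.25 [ 0.44364036 -0.08415975  0.03120513] [ 9.94492412  2.96385111 -2.97999549]
```

Stop found at about 87 mm of travel (tray origin about -23 mm in the stand, within range). Now I'll hold, then unload and unhook.

```bash
cat > unhook.py <<'E'
from h import *; import pickle
from workcell import r,observe,eyes
y=.125; d=np.array([np.cos(y),np.sin(y)])
v=np.load("pull.npy"); p0=v[:3]; s=v[3]; f0=v[4:]
L=[]
for k in range(18): r.hold(.1); L.append(round(float((observe()["force"]-f0)[:2]@d),1))
print(L)
for k in range(12):
    s-=.001; r.move_straight([*(p0[:2]-s*d),p0[2]],v=.03); f=[(observe()["force"]-f0)[:2]@d]
    for _ in range(3): r.hold(.02); f.append((observe()["force"]-f0)[:2]@d)
    f=np.mean(f); print(round(s*1e3,1),round(f,2))
    if f<.7: break
s-=.0025; r.move_straight([*(p0[:2]-s*d),p0[2]],v=.03); print(observe()["force"]-f0)
for z in(.038,.045,.055,.08): r.move_straight([*(p0[:2]-s*d),z],v=.05); print(z,(observe()["force"]-f0).round(1))
r.move_straight([*(p0[:2]-s*d),.15],v=.12)
o=observe(); print(o["time_s"],o["tool_pos"],o["gripper_width"])
cs={n:eyes.capture(n) for n in("scene","top")}; pickle.dump((cs,o),open("c3.pkl","wb"))
a=cs["scene"]["frame"][130:340,170:380,::-1]; cv2.imwrite("pics/u.png",cv2.convertScaleAbs(cv2.resize(a,None,fx=2.8,fy=2.8,interpolation=cv2.INTER_CUBIC),alpha=1.3))
E
python3 unhook.py
```

```text
[10.5, 10.0, 10.4, 11.1, 9.6, 10.0, 10.2, 9.2, 9.6, 10.5, 9.5, 10.2, 9.4, 9.7, 10.1, 10.1, 9.8, 9.6]
88.0 6.94
87.0 4.84
86.0 2.52
85.0 0.49
[-0.77450988 -0.66070648 -0.04179771]
0.038 [-0.1  0.1 -0.1]
0.045 [ 0.4 -0.6 -0.3]
0.055 [-0.1 -0.5 -0.1]
0.08 [ 0.3 -0.4 -0.9]
38.8167 [ 0.44737425 -0.0847083   0.14944894] 0.01900881081265165
```

View pics/u.png

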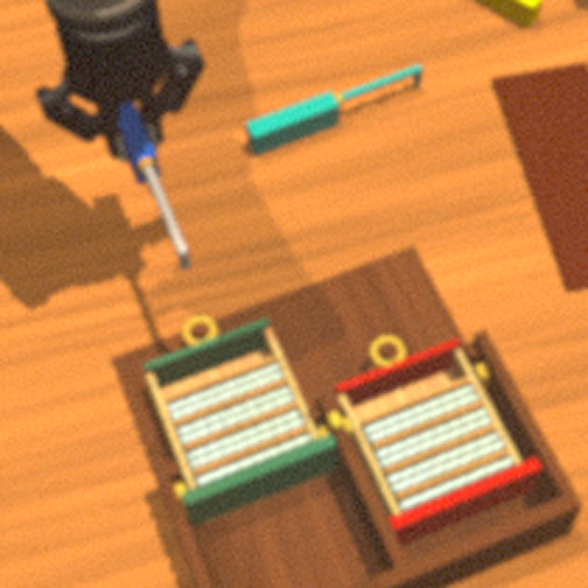

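The tray is at the stop (ears on the brass blocks) and the hook is free. Now I'll lay it on the pad.

```bash
cat > lay.py <<'E'
from h import *
from workcell import r,observe,command_gripper,eyes
yaw=-.0732; g=[.447,.3175]
r.move_pose([*g,.15],q(yaw)); r.move_straight([*g,.03],v=.1); r.move_straight([*g,.016],v=.03)
def F():
    a=[]
    for _ in range(3): a.append(observe()["force"][2]); r.hold(.02)
    return np.mean(a)
f0=F(); z=.016
while z>.0095:
    z-=.0007; r.move_straight([*g,z],v=.02); f=F()-f0; print(round(z,4),round(f,2))
    if f>2: break
print(observe()["time_s"]); command_gripper(.032); r.hold(.2); command_gripper(.055)
r.move_straight([*g,.06],v=.05); r.move_straight([*g,.2],v=.15)
r.move_pose([.45,-.3,.3],q(.1)); r.hold(.3)
print(observe()["time_s"],observe()["force"])
import pickle; cs={n:eyes.capture(n) for n in("scene","top")}; pickle.dump(cs,open("c4.pkl","wb"))
a=cv2.resize(cs["top"]["frame"][90:265,160:360,::-1],None,fx=2.4,fy=2.4); b=cv2.resize(cs["scene"]["frame"][145:240,340:415,::-1],None,fx=4,fy=4)
H=max(len(a),len(b)); P=lambda i:cv2.copyMakeBorder(i,0,H-len(i),0,0,0); cv2.imwrite("pics/f.png",cv2.convertScaleAbs(np.hstack([P(a),P(b)]),alpha=1.3))
E
python3 lay.py
```

```text
0.0153 0.06
0.0146 -0.33
0.0139 0.08
0.0132 0.3
0.0125 -0.13
0.0118 -0.08
0.0111 4.77
44.525
50.1 [ 0.53856589  0.45500066 -0.15091118]
```

View pics/f.png

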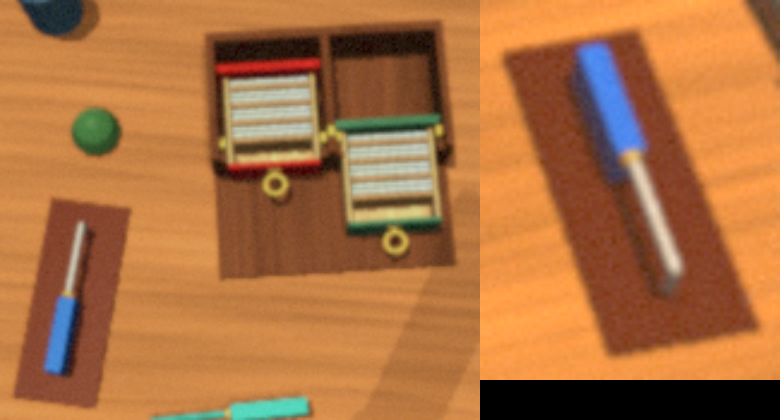

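The hook lies flat, wholly on the pad. The green tray's back panel is against the stop blocks, and the red tray hasn't moved.

```bash
python3 -c "
from workcell import sign_off
print(sign_off())"
```

```text
the job is handed in; nothing more can be done
None
```

The job is handed in at about 50 s: the green tray was drawn to its stop and held there at about 10 N for 1.8 s, then unhooked without being pushed back, and the hook was laid flat with all of it over the pad.

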